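# Move four fuse carriers to the new rack, keeping their order from the red end

## Task

Move the four coloured fuse carriers from the old black rack into the four bays of the new grey rack, one to a bay, keeping their order as counted from the red end: the carrier nearest the old rack's red end goes in the bay nearest the new rack's red end, and so on. Set each one down upright, flat on the floor of its bay, and do not drop one from more than a couple of centimetres.

Things in the scene. Friction and masses are not known exactly. Their poses are not given: they have to be found in the camera images.
- carrier_yellow: yellow plastic fuse carrier, loose, 0.08 kg, a 36 x 36 x 36 mm block with an upright grip fin on top, 36 mm long along the carrier's x, 18 mm thick along its y and 28 mm tall (62 mm over all). Fin and block are flush at the two x ends, so pinch it 36 mm wide along x. Origin: centre of its underside, z up. It starts upright in the socket of its own colour, axes nearly parallel to its.
- carrier_blue: blue plastic fuse carrier, loose, 0.08 kg, a 36 x 36 x 36 mm block with an upright grip fin on top, 36 mm long along the carrier's x, 18 mm thick along its y and 28 mm tall (62 mm over all). Fin and block are flush at the two x ends, so pinch it 36 mm wide along x. Origin: centre of its underside, z up. It starts upright in the socket of its own colour, axes nearly parallel to its.
- carrier_green: green plastic fuse carrier, loose, 0.08 kg, a 36 x 36 x 36 mm block with an upright grip fin on top, 36 mm long along the carrier's x, 18 mm thick along its y and 28 mm tall (62 mm over all). Fin and block are flush at the two x ends, so pinch it 36 mm wide along x. Origin: centre of its underside, z up. It starts upright in the socket of its own colour, axes nearly parallel to its.
- carrier_white: white plastic fuse carrier, loose, 0.08 kg, a 36 x 36 x 36 mm block with an upright grip fin on top, 36 mm long along the carrier's x, 18 mm thick along its y and 28 mm tall (62 mm over all). Fin and block are flush at the two x ends, so pinch it 36 mm wide along x. Origin: centre of its underside, z up. It starts upright in the socket of its own colour, axes nearly parallel to its.
- socket_yellow: yellow socket plate, fixed: one of four, 58 mm apart in random order, on the old rack (black strip 6 mm thick, a red block at one end, a black one at the other; 24 mm high). 70 x 44 x 5 mm, bare tab to -x, rims 9 mm high. Origin: underside, below the carrier's place (carrier's underside 5 mm higher, 11 mm above the table). +y points along the row to the old rack's red end.
- socket_blue: blue socket plate, fixed: one of four, 58 mm apart in random order, on the old rack (black strip 6 mm thick, a red block at one end, a black one at the other; 24 mm high). 70 x 44 x 5 mm, bare tab to -x, rims 9 mm high. Origin: underside, below the carrier's place (carrier's underside 5 mm higher, 11 mm above the table). +y points along the row to the old rack's red end.
- socket_green: green socket plate, fixed: one of four, 58 mm apart in random order, on the old rack (black strip 6 mm thick, a red block at one end, a black one at the other; 24 mm high). 70 x 44 x 5 mm, bare tab to -x, rims 9 mm high. Origin: underside, below the carrier's place (carrier's underside 5 mm higher, 11 mm above the table). +y points along the row to the old rack's red end.
- socket_white: white socket plate, fixed: one of four, 58 mm apart in random order, on the old rack (black strip 6 mm thick, a red block at one end, a black one at the other; 24 mm high). 70 x 44 x 5 mm, bare tab to -x, rims 9 mm high. Origin: underside, below the carrier's place (carrier's underside 5 mm higher, 11 mm above the table). +y points along the row to the old rack's red end.
- new_rack: new rack: a grey plastic strip, fixed on the table, 62 mm along x, 236 mm along y, origin at the centre of its underside. Four empty square bays in a row along y, centres at y = -87, -29, +29, +87 mm and x = 0, each 54 x 54 mm inside; floor 6 mm above the origin, walls and dividers 4 mm thick, their tops 16 mm above the origin. Its x lies across the row.
- feed_block: red block at one end of the new rack, 62 x 20 x 24 mm high, fixed; it marks the new rack's red end. Origin: centre of its underside, on the new rack's y axis at either y = +129 or y = -129 mm (a like grey block is at the other end). The bay centres are 42, 100, 158 and 216 mm from it.

How it is judged (in metres and radians):
At the end, for the whole second after the job is handed in: Each carrier stands in a bay of the new rack (centred within 12 mm), underside within 4 mm of the bay floor, upright within 0.15 rad, released, at rest; of any two, the one whose socket is nearer the old rack's red end is nearer the new rack's red block ((horizontal distance between carrier_yellow and feed_block between 0.029 and 0.055 m or horizontal distance between carrier_yellow and feed_block between 0.087 and 0.113 m or horizontal distance between carrier_yellow and feed_block between 0.145 and 0.171 m or horizontal distance between carrier_yellow and feed_block between 0.203 and 0.229 m) and x of carrier_yellow in the frame of new_rack between -0.012 and 0.012 m and z of carrier_yellow in the frame of new_rack between 0.002 and 0.01 m and angle between each of carrier_yellow, carrier_blue, carrier_green, carrier_white's own z axis and vertical below 0.15 rad and linear speed of each of carrier_yellow, carrier_blue, carrier_green, carrier_white below 0.02 m/s and contact force between each of carrier_yellow, carrier_blue, carrier_green, carrier_white and the fingers below 0.05 N and (horizontal distance between carrier_blue and feed_block between 0.029 and 0.055 m or horizontal distance between carrier_blue and feed_block between 0.087 and 0.113 m or horizontal distance between carrier_blue and feed_block between 0.145 and 0.171 m or horizontal distance between carrier_blue and feed_block between 0.203 and 0.229 m) and x of carrier_blue in the frame of new_rack between -0.012 and 0.012 m and z of carrier_blue in the frame of new_rack between 0.002 and 0.01 m and (horizontal distance between carrier_green and feed_block between 0.029 and 0.055 m or horizontal distance between carrier_green and feed_block between 0.087 and 0.113 m or horizontal distance between carrier_green and feed_block between 0.145 and 0.171 m or horizontal distance between carrier_green and feed_block between 0.203 and 0.229 m) and x of carrier_green in the frame of new_rack between -0.012 and 0.012 m and z of carrier_green in the frame of new_rack between 0.002 and 0.01 m and (horizontal distance between carrier_white and feed_block between 0.029 and 0.055 m or horizontal distance between carrier_white and feed_block between 0.087 and 0.113 m or horizontal distance between carrier_white and feed_block between 0.145 and 0.171 m or horizontal distance between carrier_white and feed_block between 0.203 and 0.229 m) and x of carrier_white in the frame of new_rack between -0.012 and 0.012 m and z of carrier_white in the frame of new_rack between 0.002 and 0.01 m and ((y of socket_yellow in the frame of socket_blue above 0 m and ((horizontal distance between carrier_yellow and feed_block below 0.071 m and horizontal distance between carrier_blue and feed_block above 0.071 m) or (horizontal distance between carrier_yellow and feed_block below 0.129 m and horizontal distance between carrier_blue and feed_block above 0.129 m) or (horizontal distance between carrier_yellow and feed_block below 0.187 m and horizontal distance between carrier_blue and feed_block above 0.187 m))) or (y of socket_yellow in the frame of socket_blue below 0 m and ((horizontal distance between carrier_blue and feed_block below 0.071 m and horizontal distance between carrier_yellow and feed_block above 0.071 m) or (horizontal distance between carrier_blue and feed_block below 0.129 m and horizontal distance between carrier_yellow and feed_block above 0.129 m) or (horizontal distance between carrier_blue and feed_block below 0.187 m and horizontal distance between carrier_yellow and feed_block above 0.187 m)))) and ((y of socket_yellow in the frame of socket_green above 0 m and ((horizontal distance between carrier_yellow and feed_block below 0.071 m and horizontal distance between carrier_green and feed_block above 0.071 m) or (horizontal distance between carrier_yellow and feed_block below 0.129 m and horizontal distance between carrier_green and feed_block above 0.129 m) or (horizontal distance between carrier_yellow and feed_block below 0.187 m and horizontal distance between carrier_green and feed_block above 0.187 m))) or (y of socket_yellow in the frame of socket_green below 0 m and ((horizontal distance between carrier_green and feed_block below 0.071 m and horizontal distance between carrier_yellow and feed_block above 0.071 m) or (horizontal distance between carrier_green and feed_block below 0.129 m and horizontal distance between carrier_yellow and feed_block above 0.129 m) or (horizontal distance between carrier_green and feed_block below 0.187 m and horizontal distance between carrier_yellow and feed_block above 0.187 m)))) and ((y of socket_yellow in the frame of socket_white above 0 m and ((horizontal distance between carrier_yellow and feed_block below 0.071 m and horizontal distance between carrier_white and feed_block above 0.071 m) or (horizontal distance between carrier_yellow and feed_block below 0.129 m and horizontal distance between carrier_white and feed_block above 0.129 m) or (horizontal distance between carrier_yellow and feed_block below 0.187 m and horizontal distance between carrier_white and feed_block above 0.187 m))) or (y of socket_yellow in the frame of socket_white below 0 m and ((horizontal distance between carrier_white and feed_block below 0.071 m and horizontal distance between carrier_yellow and feed_block above 0.071 m) or (horizontal distance between carrier_white and feed_block below 0.129 m and horizontal distance between carrier_yellow and feed_block above 0.129 m) or (horizontal distance between carrier_white and feed_block below 0.187 m and horizontal distance between carrier_yellow and feed_block above 0.187 m)))) and ((y of socket_blue in the frame of socket_green above 0 m and ((horizontal distance between carrier_blue and feed_block below 0.071 m and horizontal distance between carrier_green and feed_block above 0.071 m) or (horizontal distance between carrier_blue and feed_block below 0.129 m and horizontal distance between carrier_green and feed_block above 0.129 m) or (horizontal distance between carrier_blue and feed_block below 0.187 m and horizontal distance between carrier_green and feed_block above 0.187 m))) or (y of socket_blue in the frame of socket_green below 0 m and ((horizontal distance between carrier_green and feed_block below 0.071 m and horizontal distance between carrier_blue and feed_block above 0.071 m) or (horizontal distance between carrier_green and feed_block below 0.129 m and horizontal distance between carrier_blue and feed_block above 0.129 m) or (horizontal distance between carrier_green and feed_block below 0.187 m and horizontal distance between carrier_blue and feed_block above 0.187 m)))) and ((y of socket_blue in the frame of socket_white above 0 m and ((horizontal distance between carrier_blue and feed_block below 0.071 m and horizontal distance between carrier_white and feed_block above 0.071 m) or (horizontal distance between carrier_blue and feed_block below 0.129 m and horizontal distance between carrier_white and feed_block above 0.129 m) or (horizontal distance between carrier_blue and feed_block below 0.187 m and horizontal distance between carrier_white and feed_block above 0.187 m))) or (y of socket_blue in the frame of socket_white below 0 m and ((horizontal distance between carrier_white and feed_block below 0.071 m and horizontal distance between carrier_blue and feed_block above 0.071 m) or (horizontal distance between carrier_white and feed_block below 0.129 m and horizontal distance between carrier_blue and feed_block above 0.129 m) or (horizontal distance between carrier_white and feed_block below 0.187 m and horizontal distance between carrier_blue and feed_block above 0.187 m)))) and ((y of socket_green in the frame of socket_white above 0 m and ((horizontal distance between carrier_green and feed_block below 0.071 m and horizontal distance between carrier_white and feed_block above 0.071 m) or (horizontal distance between carrier_green and feed_block below 0.129 m and horizontal distance between carrier_white and feed_block above 0.129 m) or (horizontal distance between carrier_green and feed_block below 0.187 m and horizontal distance between carrier_white and feed_block above 0.187 m))) or (y of socket_green in the frame of socket_white below 0 m and ((horizontal distance between carrier_white and feed_block below 0.071 m and horizontal distance between carrier_green and feed_block above 0.071 m) or (horizontal distance between carrier_white and feed_block below 0.129 m and horizontal distance between carrier_green and feed_block above 0.129 m) or (horizontal distance between carrier_white and feed_block below 0.187 m and horizontal distance between carrier_green and feed_block above 0.187 m))))); the robot touches nothing.
It fails at once if a carrier falls freely with its underside more than 45 mm above the table (let go in the air) ((height (world z) of carrier_yellow above 0.045 m and contact force between carrier_yellow and anything else below 0.001 N) or (height (world z) of carrier_blue above 0.045 m and contact force between carrier_blue and anything else below 0.001 N) or (height (world z) of carrier_green above 0.045 m and contact force between carrier_green and anything else below 0.001 N) or (height (world z) of carrier_white above 0.045 m and contact force between carrier_white and anything else below 0.001 N)).
It also fails if it takes over 88 s, if anything falls off the work surface, if the arm or the gripper's body presses on something with over 40 N, if the wrist force passes 120 N, or if a joint passes its speed limit or range.

## Robot

A 6-joint arm with a two-finger parallel gripper is mounted at the origin on the work surface. World frame = base frame: x ahead of the robot, y to its left, z up, the work surface at z = 0. Lengths are in m, angles in degrees, forces in N, time in s.
With the tool pointing down it reaches from about 0.15 to 0.775 m from the base axis. Payload 6.1 kg.
Tool frame: the origin (TCP) lies between the finger pads; the fingertips stand 22 mm ahead of it and the grasp point (between the pads) lies 3 mm ahead of it; x points along the fingers, y is the direction in which the jaws open and shut, and the axes are right-handed (so a half turn about x gives the same grasp; the last joint's range is limited). The gripper opens to 85 mm and grips with 20 to 120 N. Pads are 22 mm wide; open, the fingers measure 114 mm over their backs; the gripper's body (76 mm by 85 mm) begins 54 mm behind the grasp point. The pads swing forward as they close: fully open they stand 13 mm farther back than shut.
Start: joints at [76.146, 7.208, -2.269, 80.523, 0, 90], TCP at [0.126, 0.51, 0.253] pointing down, gripper open.
Joint ranges: [-155.77, 155.77], [-54.66, 111.73], [-72.52, 77.12], [-102.08, 115.82], [-83.92, 84.16], [-180, 180]. Speed limits (degrees/s): [136.94, 136.94, 172.46, 180, 180, 180].

## Interface

Orientations are given as [roll, pitch, yaw] about the fixed x, y, z axes, in that order (R = Rz(yaw) Ry(pitch) Rx(roll)).
In Python, from rig import status, eyes, job gives the robot as it stands.
- The arm moves only by the tool play_rows, never from a script. Its argument "steps" is one flat list of numbers, 4 for each row, row after row: the shift along the tool's x, y, z in cm, then the turn about the tool's x in degrees. In form: [x, y, z, roll, x, y, z, roll, ...]. A call has 1 to 12 rows; each row is the pose to reach, as a shift and turn from the pose measured when the call began, along the tool's axes at that moment; what a row does not reach only later rows make up. A row lasts 1/12 s, in which the tool goes at most 41.7 mm and 7.16 degrees, less where a joint would pass 70% of its speed; a pose out of reach is approached as far as the arm can. A call with a gripper value outside its range is refused whole. "claw" is the opening, from -1 (shut) to 1 (fully open), so that 0 is half open, set as the call begins (left out, the last holds). The fingers move at their own pace and stop on an object; "grip_force" is the grip in N (left out, the last holds). Time passes only in rows, so rows that repeat a pose let the fingers close. It gives the time, the measured TCP pose, the force and the opening at its end, in the units of the state.
- status.read_state(): the state, without advancing time (a new reading comes with each control period).
- eyes.read_camera(name): name is "scene" or "top" or "wrist"; returns a dict with "color" (420x560x3 uint8, blue, green, red), "camera_matrix" (3x3 intrinsics, pixels), "camera_from_world" (4x4, takes a point from world to camera coordinates); the wrist camera has in their place "hand_eye" (4x4, takes a point from camera to tool coordinates, whose origin is the TCP and whose axes are the tool frame's). Camera axes: x right, y up, looking along -z (the intrinsics and any distortion apply to the point x, -y, -z); pixel columns grow to the right and rows downward; lengths in m; the calibration is good to about 2 mm. A picture is of the moment at which its call begins: read the wrist's pose just before it. There is no depth.
- job.job_done(): hands the job in, once; it reports no verdict.
The state is a dict: "time": time; "joint_pos": joint angles; "dq": joint speeds; "joint_efforts": joint torques, N m; "ee_pos": TCP position; "eef_rot": TCP orientation; "ft_force": force on the tool from outside, world axes, zero at the start; "moment": the same for the moment, N m; "finger_gap": opening from 0.0 (shut) to 1.0 (fully open).
Only numpy, scipy, OpenCV 4.12 (cv2) and the standard library are available. Lean on these libraries where they do the work, as an engineer would, in place of code of your own. Each camera call takes 0.05 s, during which the arm holds its last target. There are 200 camera calls.

## Working session

There is one attempt and no reset: what is moved stays moved. The work goes in short steps, Python scripts to look and compute and a tool call to move; the robot and the scene stay as the last step left them, time stands still between calls to the robot, and variables do not carry over. Pictures are saved under pics/ and viewed, about 12 in all and at most 16, crops included, and the job is handed in when it is done.

Besides the shell and the picture viewer there is one more tool, called after "Emit:" as name(argument=value, ...) on one line, values as JSON. play_rows: Moves the arm, as the interface text tells. Its arguments: {"type":"object","properties":{"steps":{"type":"array"},"claw":{"type":"number"},"grip_force":{"type":"number"}},"required":["steps"]}

```bash
mkdir -p pics; ls
python3 - <<'E'
from rig import status, eyes
import cv2, numpy as np
s=status.read_state(); print({k:np.round(v,3).tolist() for k,v in s.items()})
a=eyes.read_camera("top"); b=eyes.read_camera("scene")
for c,n in((a,"top"),(b,"scene")):
    cv2.imwrite(f"pics/{n}0.png",c["color"]); print(c["camera_matrix"],c["camera_from_world"],[k for k in c])
w=eyes.read_camera("wrist");cv2.imwrite("pics/wrist0.png",w["color"]);print(w["hand_eye"],w["camera_matrix"],w.keys())
E
```

```text
pics
{'time': 0.0, 'joint_pos': [76.146, 7.242, -2.325, 80.524, -0.0, 90.0], 'dq': [-0.088, -0.083, 0.068, 0.038, -0.097, -0.037], 'joint_efforts': [0.001, -43.592, 35.292, 0.017, -0.0, 0.0], 'ee_pos': [0.126, 0.509, 0.253], 'eef_rot': [-89.947, 89.91, -103.801], 'ft_force': [0.03, 0.147, -0.133], 'moment': [0.019, -0.02, -0.026], 'finger_gap': 1.0}
[[448.68328206   0.         276.58342194]
 [  0.         448.68328206 208.17025067]
 [  0.           0.           1.        ]] [[ 0.00140128 -0.9994217  -0.0339749   0.03117443]
 [ 0.98253254 -0.00494624  0.18602511 -0.5703554 ]
 [-0.18608558 -0.03364212  0.98195741 -0.71488539]
 [ 0.          0.          0.          1.        ]] ['color', 'camera_matrix', 'camera_from_world']
[[476.61383592   0.         282.2413883 ]
 [  0.         476.61383592 214.05632352]
 [  0.           0.           1.        ]] [[ 0.83926922  0.54364876  0.00855553 -0.4732    ]
 [-0.47775627  0.72985168  0.48894322  0.22553732]
 [ 0.25956911 -0.41444245  0.87227365 -0.90726559]
 [ 0.          0.          0.          1.        ]] ['color', 'camera_matrix', 'camera_from_world']
[[ 1.20283741e-03  2.86176881e-01 -9.58176052e-01 -1.20504731e-01]
 [ 9.99999275e-01 -2.87291115e-04  1.16953503e-03  5.30994065e-05]
 [ 5.94184221e-05 -9.58176764e-01 -2.86177019e-01 -7.25184055e-02]
 [ 0.00000000e+00  0.00000000e+00  0.00000000e+00  1.00000000e+00]] [[303.71165942   0.         281.33052172]
 [  0.         303.71165942 212.97472835]
 [  0.           0.           1.        ]] dict_keys(['color', 'camera_matrix', 'hand_eye'])
```

View pics/top0.png

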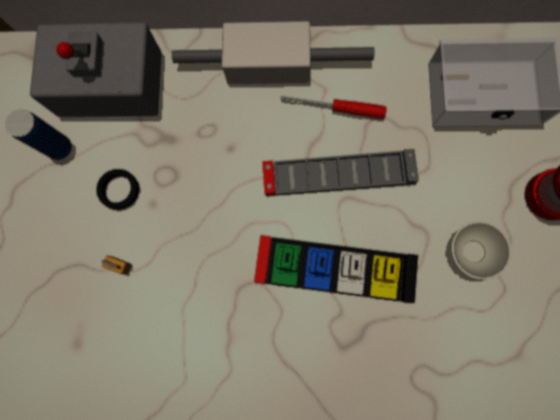

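View pics/scene0.png

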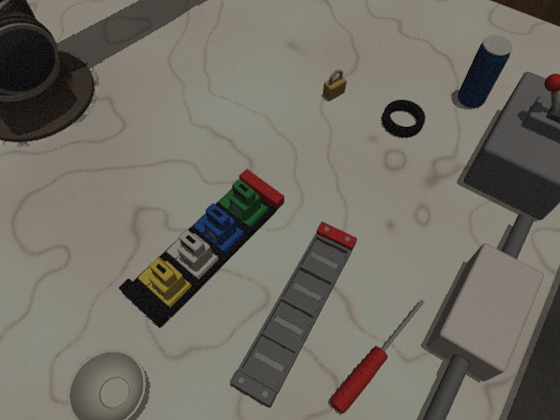

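View pics/wrist0.png

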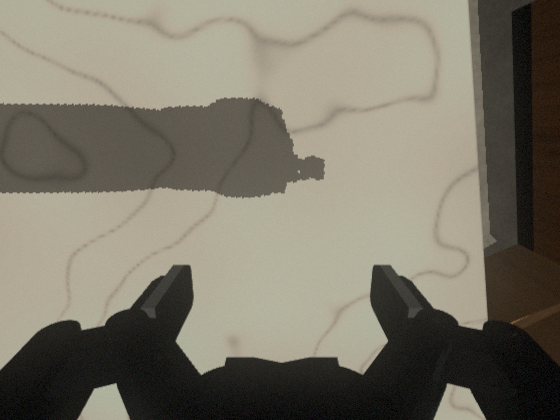

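```bash
cat > h.py <<'E'
import numpy as np, cv2
from scipy.spatial.transform import Rotation as Ro
from rig import status, eyes
def tool():
    s=status.read_state(); return np.array(s["ee_pos"]),Ro.from_euler("xyz",s["eef_rot"],degrees=True).as_matrix()
def shot(n):
    p,R=tool(); c=eyes.read_camera(n)
    if n=="wrist":
        H=np.array(c["hand_eye"]); c["o"]=p+R@H[:3,3]; c["R"]=R@H[:3,:3]
    else:
        M=np.array(c["camera_from_world"]); c["R"]=M[:3,:3].T; c["o"]=-c["R"]@M[:3,3]
    return c
def cast(c,px,z):
    px=np.atleast_2d(np.array(px,float)); K=c["camera_matrix"]
    d=np.c_[(px[:,0]-K[0,2])/K[0,0],-(px[:,1]-K[1,2])/K[1,1],-np.ones(len(px))]@c["R"].T
    return c["o"]+d*((z-c["o"][2])/d[:,2])[:,None]
def hsv(c,lo,hi):
    return cv2.inRange(cv2.cvtColor(c["color"],cv2.COLOR_BGR2HSV),np.array(lo),np.array(hi))
def project(c,P):
    K=c["camera_matrix"]; q=(np.atleast_2d(P)-c["o"])@c["R"]
    return np.c_[K[0,2]+K[0,0]*q[:,0]/-q[:,2],K[1,2]+K[1,1]*-q[:,1]/-q[:,2]]
def blobs(m,amin=60):
    cs,_=cv2.findContours(m,cv2.RETR_EXTERNAL,cv2.CHAIN_APPROX_NONE)
    return sorted([k for k in cs if cv2.contourArea(k)>amin],key=cv2.contourArea,reverse=True)
E
python3 - <<'E'
from h import *
c=shot("top"); print("cam",c["o"].round(3))
print("tool R",tool()[1].round(3).tolist())
P=dict(red=([0,120,60],[8,255,255]),green=([45,90,30],[80,255,255]),blue=([100,100,40],[125,255,255]),yel=([22,120,80],[34,255,255]))
for n,(lo,hi) in P.items():
    m=hsv(c,lo,hi)
    for k in blobs(m)[:6]:
        r=cv2.minAreaRect(k); b=cast(c,cv2.boxPoints(r),0.024 if n=="red" else .011)
        print(n,np.round(r[0]).tolist(),cv2.contourArea(k),b.mean(0).round(4)[:2],b[:,:2].round(3).tolist())
im=c["color"][130:320,240:440]
cv2.imwrite("pics/crop.png",cv2.convertScaleAbs(cv2.resize(im,None,fx=4,fy=3.1,interpolation=cv2.INTER_CUBIC),alpha=1.5))
E
```

```text
cam [0.427 0.004 0.809]
tool R [[-0.0, 0.239, 0.971], [-0.001, 0.971, -0.239], [-1.0, -0.001, 0.0]]
red [359.0, 108.0] 614.5 [ 0.763  -0.1208] [[0.758, -0.07], [0.784, -0.074], [0.768, -0.172], [0.742, -0.167]]
red [263.0, 259.0] 512.5 [0.4861 0.0555] [[0.446, 0.071], [0.529, 0.06], [0.526, 0.04], [0.444, 0.051]]
red [269.0, 177.0] 334.5 [0.6331 0.0457] [[0.663, 0.058], [0.665, 0.038], [0.603, 0.033], [0.601, 0.053]]
red [542.0, 183.0] 180.5 [ 0.6184 -0.4372] [[0.591, -0.408], [0.658, -0.441], [0.646, -0.466], [0.579, -0.433]]
red [63.0, 49.0] 160.5 [0.8933 0.4473] [[0.908, 0.463], [0.908, 0.435], [0.878, 0.432], [0.879, 0.46]]
green [286.0, 264.0] 1036.5 [0.4787 0.0153] [[0.445, 0.043], [0.518, 0.034], [0.512, -0.013], [0.439, -0.003]]
blue [319.0, 268.0] 1056.5 [ 0.4711 -0.0424] [[0.438, -0.014], [0.51, -0.023], [0.504, -0.071], [0.432, -0.061]]
yel [385.0, 277.0] 1028.5 [ 0.4561 -0.1573] [[0.424, -0.128], [0.494, -0.14], [0.488, -0.187], [0.418, -0.175]]
```

View pics/crop.png

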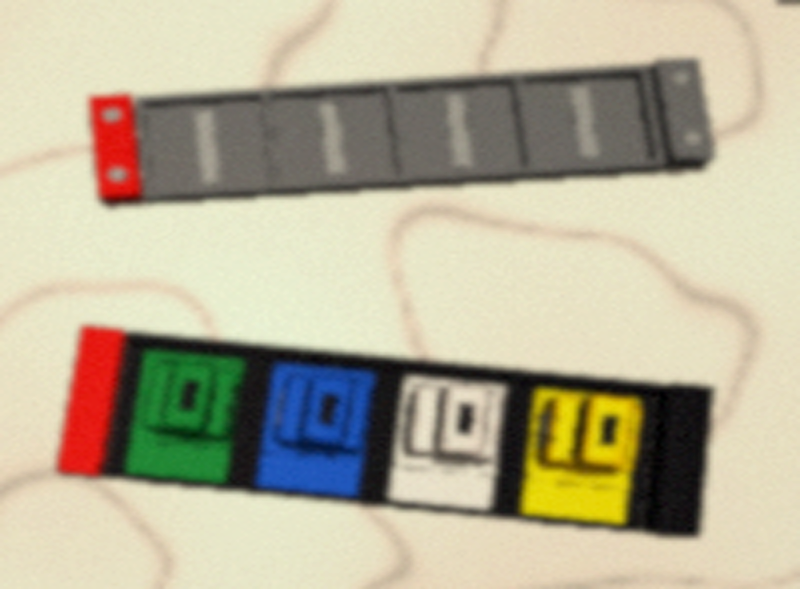

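Run:
```python
from h import *
c=shot("top")
f=lambda u,z:cast(c,np.array(u)/[4,3.1]+[240,130],z)[:,:2]
e=f([[114.5,144],[686.5,107.5]],.024); b=f([[206,147],[334,137],[460,130],[586,121]],.006)
print(e.round(4),np.linalg.norm(e[0]-e[1])); print(b.round(4),np.linalg.norm(np.diff(b,axis=0),axis=1))
y=(e[0]-e[1])/np.linalg.norm(e[0]-e[1]); print("y",y,"ctr",e.mean(0))
for d in(42,100,158,216): print(e.mean(0)+y*(.129-d/1000))
# fin/body in scene camera vs top: carrier tops via dark hole
s=shot("scene")
P=np.array([.479,.0153,0])
xs=np.array([.991,-.13,0]);ys=np.array([.13,.991,0])
for n,(lo,hi) in dict(green=([45,90,30],[80,255,255]),blue=([100,100,40],[125,255,255]),yel=([22,120,80],[34,255,255])).items():
  for cam,nm in((c,"top"),(s,"scene")):
    k=blobs(hsv(cam,lo,hi))[0][:,0,:]
    w=cast(cam,k,.011)
    print(n,nm,"x",np.percentile(w@xs,[1,99]).round(4),"y",np.percentile(w@ys,[1,99]).round(4))
```

```text
[[ 0.6345  0.0457]
 [ 0.6544 -0.2114]] 0.25785016257915594
[[ 0.6371  0.0043]
 [ 0.6428 -0.0546]
 [ 0.6466 -0.1125]
 [ 0.6517 -0.1702]] [0.05923443 0.05798426 0.05795954]
y [-0.07708319  0.99702466] ctr [ 0.64446506 -0.08288319]
[0.63775883 0.00385795]
[ 0.64222965 -0.05396948]
[ 0.64670047 -0.11179691]
[ 0.6511713  -0.16962434]
green top x [0.4357 0.5089] y [0.0537 0.1011]
green scene x [0.4301 0.5064] y [0.0544 0.1115]
blue top x [0.4359 0.5088] y [-0.0042  0.0431]
blue scene x [0.4297 0.5054] y [-0.0035  0.0494]
yel top x [0.4369 0.5079] y [-0.1205 -0.0738]
yel scene x [0.4343 0.5056] y [-0.1187 -0.0711]
```

Emit:
play_rows(steps=[0,-3,3.5,7,0,-6,7,14,0,-9,10.5,21,0,-12,14,28,0,-15,17.5,35,0,-18,21,42,0,-21,24.5,49,0,-24,28,56,0,-27,31.5,63,0,-30,35,70,0,-33,38.5,77,0,-36,42,83.6], claw=1)

```text
time: 1.3
ee_pos: [0.417, 0.1008, 0.2535]
eef_rot: [78.7, 90.0, -19.1]
ft_force: [0.6, 0.8, 0.6]
finger_gap: 0.999
```

```bash
cat >> h.py <<'E'
def go(x,y,z,yaw):
    "shift (cm) along tool axes and roll to TCP x,y,z with jaw axis at yaw deg"
    p,R=tool(); d=R.T@(np.array([x,y,z])-p)*100
    cur=np.degrees(np.arctan2(R[1,1],R[0,1])); t=(cur-yaw+90)%180-90
    print("pose",p.round(4),"yaw",round(cur,2),"tilt",R[2,0].round(4),"-> shift",d.round(2),"roll",round(t,2))
E
python3 -c "
from h import *
go(.4907,.0138,.2,-7.46)"
```

```text
pose [0.417  0.1008 0.2535] yaw -7.81 tilt -1.0 -> shift [5.35 8.48 7.61] roll -0.35
```

Emit:
play_rows(steps=[1.5,2.4,2,0,3.5,5.5,5,-0.3,5,8,7,-0.3,5.3,8.5,7.6,-0.3,5.3,8.5,7.6,-0.3])

```text
time: 1.72
ee_pos: [0.4911, 0.012, 0.1986]
eef_rot: [-72.0, 89.8, -169.8]
ft_force: [-0.9, 0.2, -0.7]
finger_gap: 1.003
```

Run:
```python
from h import *
c=shot("wrist"); go(.4907,.0138,.1,-7.46)
im=c["color"].copy()
xs=np.array([.991,-.13,0]);ys=np.array([.13,.991,0])
for yy in(.0775,.0195):
    P=[.485*xs+yy*ys+a*.018*xs+b*.009*ys+[0,0,.073] for a,b in((-1,-1),(1,-1),(1,1),(-1,1))]
    cv2.polylines(im,[project(c,P).round().astype(int)],True,(255,0,255),1)
cv2.imwrite("pics/w1.png",cv2.convertScaleAbs(im,alpha=1.5))
```

```text
pose [0.4906 0.0132 0.1998] yaw -7.64 tilt -1.0 -> shift [ 9.98  0.02 -0.06] roll -0.18
```

View pics/w1.png

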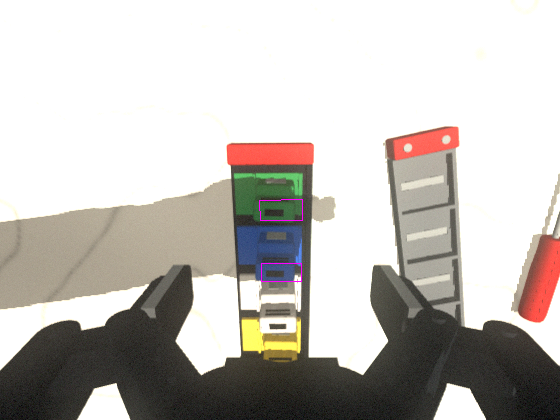

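Run:
```python
import cv2
im=cv2.imread("pics/w1.png")[140:300,220:330]
cv2.imwrite("pics/w1c.png",cv2.resize(im,None,fx=5,fy=3.75,interpolation=cv2.INTER_NEAREST))
```

```text
(no output)
```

View pics/w1c.png

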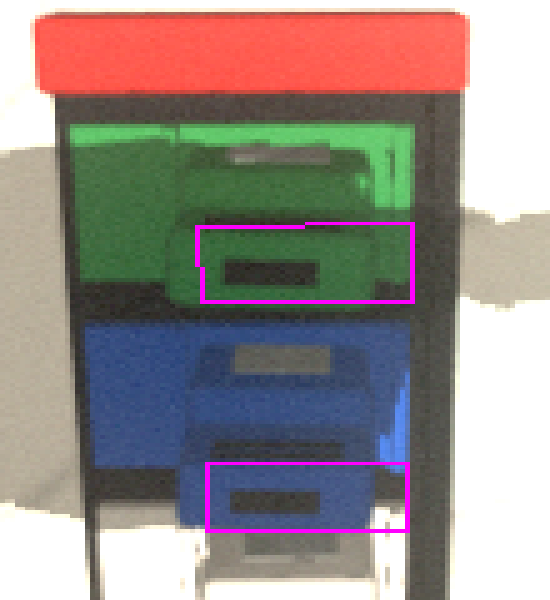

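```bash
python3 -c "
from h import *
go(.4848,.0145,.063,-7.46)"
```

```text
pose [0.4906 0.0132 0.1998] yaw -7.64 tilt -1.0 -> shift [13.68 -0.57 -0.05] roll -0.18
```

Emit:
play_rows(steps=[3,-0.6,0,0,6,-0.6,0,0,9,-0.6,0,0,11.5,-0.6,0,0,13,-0.6,0,0,13.7,-0.6,0,0,13.7,-0.6,0,0])

```text
time: 2.35
ee_pos: [0.4833, 0.0152, 0.0624]
eef_rot: [-87.6, 89.8, 174.9]
ft_force: [0.0, 0.1, 0.9]
finger_gap: 1.003
```

Emit:
play_rows(steps=[0,0,0,0,0,0,0,0,0,0,0,0,0,0,0,0,0,0,0,0,0,0,0,0,0,0,0,0,0,0,0,0,0,0,0,0,0,0,0,0], claw=-1, grip_force=30)

```text
time: 3.18
ee_pos: [0.4841, 0.0152, 0.0636]
eef_rot: [-119.9, 89.9, 142.6]
ft_force: [-1.3, 1.1, 6.5]
finger_gap: 0.416
```

Run:
```python
from h import *
go(.6378,.0039,.1,4.42)
c=shot("wrist"); s=shot("scene")
cv2.imwrite("pics/w2.png",np.hstack([cv2.convertScaleAbs(c["color"][80:400,130:430],alpha=1.5),cv2.convertScaleAbs(s["color"][120:440,100:400],alpha=1.5)]))
```

```text
pose [0.4841 0.0152 0.0636] yaw -7.55 tilt -1.0 -> shift [-3.66 15.38 -0.9 ] roll -11.97Traceback (most recent call last):
  File "<stdin>", line 4, in <module>
    return _nx.concatenate(arrs, 1, dtype=dtype, casting=casting)
           ~~~~~~~~~~~~~~~^^^^^^^^^^^^^^^^^^^^^^^^^^^^^^^^^^^^^^^
ValueError: all the input array dimensions except for the concatenation axis must match exactly, but along dimension 0, the array at index 0 has size 320 and the array at index 1 has size 300
```

Emit:
play_rows(steps=[-0.8,0,0,0,-2,0,0,0,-3.5,0,0,0,-5,0,0,0,-5,0,0,0,-5,0,0,0])

```text
time: 3.78
ee_pos: [0.4848, 0.0152, 0.1143]
eef_rot: [142.5, 89.9, 44.9]
ft_force: [-0.1, 1.1, -1.5]
finger_gap: 0.417
```

Run:
```python
from h import *
go(.6378,.0039,.115,4.42)
c=shot("wrist"); s=shot("scene")
cv2.imwrite("pics/w2.png",np.hstack([cv2.convertScaleAbs(c["color"][80:380,130:430],alpha=1.5),cv2.convertScaleAbs(s["color"][120:420,100:400],alpha=1.5)]))
```

```text
pose [0.4848 0.0152 0.1143] yaw -7.55 tilt -1.0 -> shift [-0.05 15.31 -0.89] roll -11.97
```

View pics/w2.png

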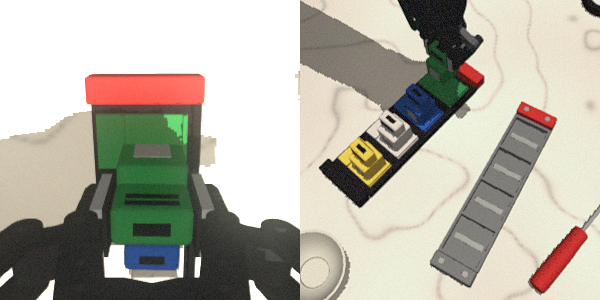

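Emit:
play_rows(steps=[0,1.5,0,-1,0,4,-0.2,-4,0,7,-0.4,-7,0,10,-0.6,-9.5,0,13,-0.8,-11,0,14.7,-0.9,-12,0,15.3,-0.9,-12,0,15.3,-0.9,-12,0,15.3,-0.9,-12])

```text
time: 4.63
ee_pos: [0.6354, 0.004, 0.1114]
eef_rot: [-103.6, 89.7, 170.8]
ft_force: [-0.5, -0.7, -1.1]
finger_gap: 0.42
```

Run:
```python
from h import *
go(.6378,.0039,.0595,4.42)
c=shot("wrist"); s=shot("scene")
cv2.imwrite("pics/w3.png",np.hstack([cv2.convertScaleAbs(c["color"][80:380,130:430],alpha=1.5),cv2.convertScaleAbs(s["color"][120:420,200:500],alpha=1.5)]))
```

```text
pose [0.6354 0.004  0.1114] yaw 4.42 tilt -1.0 -> shift [5.19 0.26 0.03] roll 0.0
```

View pics/w3.png

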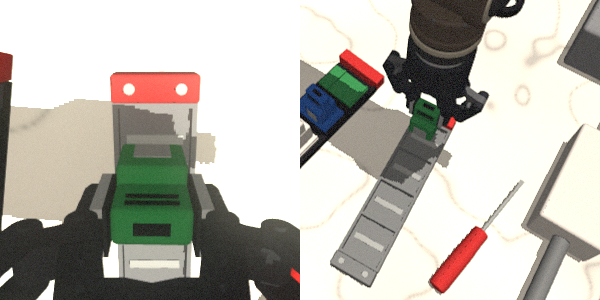

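Emit:
play_rows(steps=[1,0.3,0,0,2.3,0.3,0,0,3.5,0.3,0,0,4.4,0.3,0,0,5,0.3,0,0,5.2,0.3,0,0,5.2,0.3,0,0,5.2,0.3,0,0])

```text
time: 5.4
ee_pos: [0.6383, 0.0043, 0.0606]
eef_rot: [-109.0, 89.8, 165.5]
ft_force: [-0.5, -0.2, -0.6]
finger_gap: 0.417
```

Run:
```python
from h import *
go(.6378,.0039,.0585,4.42)
print(status.read_state()["ft_force"])
```

```text
pose [0.6383 0.0043 0.0606] yaw 4.44 tilt -1.0 -> shift [ 0.21 -0.05  0.04] roll 0.02
[-0.54720619 -0.20074081 -0.56591366]
```

Lower the last 2 mm, open, and retreat.

Emit:
play_rows(steps=[0.1,0,0,0,0.2,0,0,0,0.2,0,0,0])

```text
time: 5.65
ee_pos: [0.6385, 0.0043, 0.0588]
eef_rot: [-112.9, 89.9, 161.5]
ft_force: [-0.3, -0.0, -0.9]
finger_gap: 0.415
```

Emit:
play_rows(steps=[0,0,0,0,0,0,0,0,0,0,0,0,0,0,0,0,0,0,0,0,0,0,0,0,0,0,0,0,-1.5,0,0,0,-4,0,0,0,-6.5,0,0,0,-7,0,0,0], claw=1)

```text
time: 6.57
ee_pos: [0.6404, 0.0043, 0.1333]
eef_rot: [98.8, 89.8, 13.3]
ft_force: [1.2, -0.3, 0.4]
finger_gap: 1.001
```

Run:
```python
from h import *
go(.479*.991+.0195*.13,-.479*.13+.0195*.991,.115,-7.46)
c=shot("wrist"); t=shot("top")
cv2.imwrite("pics/w4.png",np.hstack([cv2.convertScaleAbs(c["color"][80:380,130:430],alpha=1.5),cv2.resize(cv2.convertScaleAbs(t["color"][130:280,240:440],alpha=1.5),(400,300))]))
```

```text
pose [0.6404 0.0043 0.1333] yaw 4.44 tilt -1.0 -> shift [  1.77 -16.64   3.45] roll 11.9
```

View pics/w4.png

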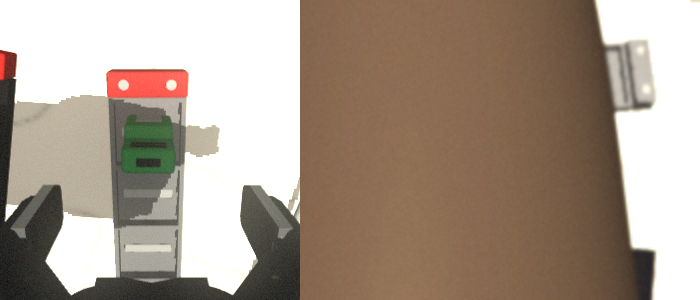

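Emit:
play_rows(steps=[0,-2,0.4,2,0,-5,1,4,0,-8.5,1.8,7,0,-12,2.5,10,0,-15,3.2,12,0,-16.6,3.5,12,0,-16.6,3.5,12,1.8,-16.6,3.5,12,4,-16.6,3.5,12,6,-16.6,3.5,12,7,-16.6,3.5,12,7,-16.6,3.5,12])

```text
time: 7.67
ee_pos: [0.4756, -0.043, 0.0573]
eef_rot: [-102.1, 89.8, 160.4]
ft_force: [-0.1, 0.4, 0.4]
finger_gap: 1.001
```

Run:
```python
from h import *
go(.479*.991+.0195*.13,-.479*.13+.0195*.991,.063,-7.46)
```

```text
pose [ 0.4756 -0.043   0.0573] yaw -7.54 tilt -1.0 -> shift [-0.57  0.16 -0.03] roll -0.08
```

Emit:
play_rows(steps=[-0.6,0.2,0,0,-0.6,0.2,0,0,-0.6,0.2,0,0])

```text
time: 7.92
ee_pos: [0.4789, -0.0434, 0.0646]
eef_rot: [-117.5, 89.9, 145.0]
ft_force: [0.6, 0.2, -0.4]
finger_gap: 1.001
```

Emit:
play_rows(steps=[0,0,0,0,0,0,0,0,0,0,0,0,0,0,0,0,0,0,0,0,0,0,0,0,0,0,0,0,0,0,0,0,0,0,0,0], claw=-1)

```text
time: 8.67
ee_pos: [0.479, -0.0434, 0.0649]
eef_rot: [-124.6, 89.9, 137.8]
ft_force: [-1.6, -0.1, 5.3]
finger_gap: 0.415
```

Emit:
play_rows(steps=[-0.8,0,0,0,-2,0,0,0,-3.5,0,0,0,-5,0,0,0,-5,0,0,0,-5,0,0,0])

```text
time: 9.17
ee_pos: [0.4796, -0.0435, 0.1153]
eef_rot: [175.9, 89.9, 78.3]
ft_force: [0.5, -0.3, -2.1]
finger_gap: 0.415
```

Run:
```python
from h import *
go(.6422,-.0540,.115,4.42)
```

```text
pose [ 0.4796 -0.0435  0.1153] yaw -7.54 tilt -1.0 -> shift [ 0.03 16.26 -1.09] roll -11.96
```

Emit:
play_rows(steps=[0,1.5,-0.1,-1,0,4,-0.3,-4,0,7,-0.5,-7,0,10,-0.7,-9.5,0,13,-0.9,-11,0,15.2,-1.1,-12,0,16.3,-1.1,-12,0,16.3,-1.1,-12,0,16.3,-1.1,-12])

```text
time: 9.92
ee_pos: [0.642, -0.0539, 0.1134]
eef_rot: [-118.6, 89.8, 155.9]
ft_force: [-0.7, 0.1, -0.9]
finger_gap: 0.416
```

Run:
```python
from h import *
go(.6422,-.0540,.062,4.42)
```

```text
pose [ 0.642  -0.0539  0.1134] yaw 4.46 tilt -1.0 -> shift [5.14 0.04 0.02] roll 0.04
```

Emit:
play_rows(steps=[1,0,0,0,2.3,0,0,0,3.5,0,0,0,4.4,0,0,0,5,0,0,0,5.1,0,0,0,5.1,0,0,0,5.1,0,0,0])

```text
time: 10.58
ee_pos: [0.6421, -0.0539, 0.0629]
eef_rot: [-125.1, 89.9, 149.4]
ft_force: [-0.2, -0.3, -0.5]
finger_gap: 0.414
```

Run:
```python
from h import *
go(.6422,-.0540,.060,4.42)
print(status.read_state()["ft_force"])
```

```text
pose [ 0.6421 -0.0539  0.0629] yaw 4.46 tilt -1.0 -> shift [0.29 0.01 0.01] roll 0.04
[-0.15026976 -0.28232415 -0.45108249]
```

Emit:
play_rows(steps=[0.1,0,0,0,0.2,0,0,0,0.3,0,0,0,0.3,0,0,0])

```text
time: 10.92
ee_pos: [0.6423, -0.0538, 0.06]
eef_rot: [-132.3, 89.9, 142.1]
ft_force: [0.2, 0.5, -1.3]
finger_gap: 0.417
```

Emit:
play_rows(steps=[0,0,0,0,0,0,0,0,0,0,0,0,0,0,0,0,0,0,0,0,0,0,0,0,0,0,0,0,-1.5,0,0,0,-4,0,0,0,-6.5,0,0,0,-7,0,0,0], claw=1)

```text
time: 11.83
ee_pos: [0.6441, -0.0541, 0.1345]
eef_rot: [94.6, 89.8, 9.0]
ft_force: [0.6, 0.2, 0.8]
finger_gap: 1.001
```

Run:
```python
from h import *
go(.479*.991-.0385*.13,-.479*.13-.0385*.991,.065,-7.46)
c=shot("wrist")
cv2.imwrite("pics/w5.png",cv2.convertScaleAbs(c["color"],alpha=1.5))
```

```text
pose [ 0.6441 -0.0541  0.1345] yaw 4.46 tilt -1.0 -> shift [  6.87 -17.78   3.26] roll 11.92
```

View pics/w5.png

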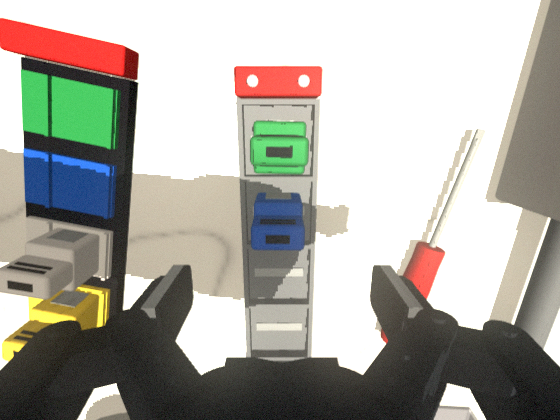

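Emit:
play_rows(steps=[0,-2,0.4,2,0,-5,1,4,0,-8.5,1.7,7,0,-12,2.3,10,0,-15,2.9,12,0,-17.4,3.2,12,0,-17.8,3.3,12,1.8,-17.8,3.3,12,4,-17.8,3.3,12,5.5,-17.8,3.3,12,6.3,-17.8,3.3,12,6.3,-17.8,3.3,12])

```text
time: 12.88
ee_pos: [0.4683, -0.1004, 0.0677]
eef_rot: [170.4, 89.9, 72.8]
ft_force: [-0.7, -0.2, -0.1]
finger_gap: 1.004
```

Run:
```python
from h import *
go(.479*.991-.0385*.13,-.479*.13-.0385*.991,.064,-7.46)
```

```text
pose [ 0.4683 -0.1004  0.0677] yaw -7.53 tilt -1.0 -> shift [ 0.37  0.14 -0.02] roll -0.07
```

Emit:
play_rows(steps=[0.3,0.1,0,0,0.3,0.1,0,0,0.3,0.1,0,0])

```text
time: 13.13
ee_pos: [0.4698, -0.1006, 0.0651]
eef_rot: [150.1, 89.9, 52.6]
ft_force: [-0.2, 0.3, 0.5]
finger_gap: 0.998
```

Emit:
play_rows(steps=[0,0,0,0,0,0,0,0,0,0,0,0,0,0,0,0,0,0,0,0,0,0,0,0,0,0,0,0,0,0,0,0,0,0,0,0], claw=-1)

```text
time: 13.88
ee_pos: [0.4701, -0.1006, 0.0656]
eef_rot: [133.5, 89.9, 36.0]
ft_force: [-0.2, -0.5, 5.6]
finger_gap: 0.419
```

Emit:
play_rows(steps=[-0.8,0,0,0,-2,0,0,0,-3.5,0,0,0,-5,0,0,0,-5,0,0,0,-5,0,0,0])

```text
time: 14.38
ee_pos: [0.4704, -0.1008, 0.1159]
eef_rot: [116.4, 89.8, 18.9]
ft_force: [-0.8, 0.8, -0.7]
finger_gap: 0.412
```

Run:
```python
from h import *
go(.6467,-.1118,.115,4.42)
```

```text
pose [ 0.4704 -0.1008  0.1159] yaw -7.52 tilt -1.0 -> shift [ 0.15 17.63 -1.21] roll -11.94
```

Emit:
play_rows(steps=[0,1.5,-0.1,-1,0,4,-0.3,-4,0,7,-0.5,-7,0,10.5,-0.7,-9.5,0,14,-1,-11,0,16.5,-1.2,-12,0,17.6,-1.2,-12,0,17.6,-1.2,-12,0,17.6,-1.2,-12])

```text
time: 15.13
ee_pos: [0.6458, -0.1118, 0.1144]
eef_rot: [-178.3, 89.9, 96.2]
ft_force: [-0.6, -0.7, -0.4]
finger_gap: 0.413
```

Run:
```python
from h import *
go(.6467,-.1118,.063,4.42)
```

```text
pose [ 0.6458 -0.1118  0.1144] yaw 4.48 tilt -1.0 -> shift [5.14 0.09 0.02] roll 0.06
```

Emit:
play_rows(steps=[1,0.1,0,0,2.3,0.1,0,0,3.5,0.1,0,0,4.4,0.1,0,0,5,0.1,0,0,5.1,0.1,0,0,5.1,0.1,0,0,5.1,0.1,0,0])

```text
time: 15.8
ee_pos: [0.647, -0.1117, 0.0639]
eef_rot: [151.4, 89.9, 65.9]
ft_force: [-0.2, 0.6, -1.0]
finger_gap: 0.417
```

Run:
```python
from h import *
go(.6467,-.1118,.0608,4.42)
```

```text
pose [ 0.647  -0.1117  0.0639] yaw 4.48 tilt -1.0 -> shift [ 0.31 -0.03  0.01] roll 0.06
```

Emit:
play_rows(steps=[0.1,0,0,0,0.2,0,0,0,0.3,0,0,0,0.3,0,0,0])

```text
time: 16.13
ee_pos: [0.647, -0.1117, 0.061]
eef_rot: [146.0, 89.9, 60.4]
ft_force: [-0.2, -0.5, -0.7]
finger_gap: 0.415
```

Emit:
play_rows(steps=[0,0,0,0,0,0,0,0,0,0,0,0,0,0,0,0,0,0,0,0,0,0,0,0,0,0,0,0,-1.5,0,0,0,-4,0,0,0,-6.5,0,0,0,-7,0,0,0], claw=1)

```text
time: 17.05
ee_pos: [0.6487, -0.112, 0.1355]
eef_rot: [88.6, 89.6, 3.1]
ft_force: [0.4, -0.4, 1.5]
finger_gap: 0.997
```

Run:
```python
from h import *
go(.479*.991-.0966*.13,-.479*.13-.0966*.991,.065,-7.46)
```

```text
pose [ 0.6487 -0.112   0.1355] yaw 4.48 tilt -1.0 -> shift [  6.93 -19.     3.12] roll 11.94
```

Emit:
play_rows(steps=[0,-2,0.4,2,0,-5,1,4,0,-8.5,1.6,7,0,-12,2.2,10,0,-15.5,2.7,12,0,-18.3,3.1,12,0,-19,3.1,12,1.8,-19,3.1,12,4,-19,3.1,12,5.5,-19,3.1,12,6.3,-19,3.1,12,6.3,-19,3.1,12])

```text
time: 18.05
ee_pos: [0.4612, -0.1573, 0.0694]
eef_rot: [118.5, 89.8, 21.0]
ft_force: [1.1, -0.1, -0.0]
finger_gap: 1.001
```

Run:
```python
from h import *
go(.479*.991-.0966*.13,-.479*.13-.0966*.991,.064,-7.46)
```

```text
pose [ 0.4612 -0.1573  0.0694] yaw -7.51 tilt -1.0 -> shift [0.54 0.1  0.06] roll -0.05
```

Emit:
play_rows(steps=[0.4,0.1,0,0,0.4,0.1,0,0,0.4,0.1,0,0])

```text
time: 18.3
ee_pos: [0.4628, -0.1575, 0.0658]
eef_rot: [113.2, 89.7, 15.7]
ft_force: [0.3, -0.7, -0.3]
finger_gap: 1.002
```

Emit:
play_rows(steps=[0,0,0,0,0,0,0,0,0,0,0,0,0,0,0,0,0,0,0,0,0,0,0,0,0,0,0,0,0,0,0,0,0,0,0,0], claw=-1)

```text
time: 19.05
ee_pos: [0.4631, -0.1576, 0.0664]
eef_rot: [107.3, 89.7, 9.8]
ft_force: [-0.4, 0.5, 5.7]
finger_gap: 0.412
```

Emit:
play_rows(steps=[-0.8,0,0,0,-2,0,0,0,-3.5,0,0,0,-5,0,0,0,-5,0,0,0,-5,0,0,0])

```text
time: 19.55
ee_pos: [0.4632, -0.1578, 0.1167]
eef_rot: [103.0, 89.6, 5.5]
ft_force: [0.5, 1.0, -1.4]
finger_gap: 0.419
```

Run:
```python
from h import *
go(.6512,-.1696,.115,4.42)
```

```text
pose [ 0.4632 -0.1578  0.1167] yaw -7.5 tilt -1.0 -> shift [ 0.28 18.8  -1.28] roll -11.92
```

Emit:
play_rows(steps=[0,1.5,-0.1,-1,0,4,-0.3,-4,0,7.5,-0.5,-7,0,11,-0.7,-9.5,0,14.5,-1,-11,0,17.5,-1.3,-12,0,18.8,-1.3,-12,0,18.8,-1.3,-12,0,18.8,-1.3,-12])

```text
time: 20.3
ee_pos: [0.6506, -0.1691, 0.1155]
eef_rot: [112.6, 89.8, 27.1]
ft_force: [-0.8, -0.0, -0.6]
finger_gap: 0.416
```

Run:
```python
from h import *
go(.6512,-.1696,.064,4.42)
```

```text
pose [ 0.6506 -0.1691  0.1155] yaw 4.51 tilt -1.0 -> shift [5.15 0.04 0.06] roll 0.09
```

Emit:
play_rows(steps=[1,0,0,0,2.3,0,0,0,3.5,0,0,0,4.4,0,0,0,5,0,0,0,5.1,0,0,0,5.1,0,0,0,5.1,0,0,0])

```text
time: 20.97
ee_pos: [0.651, -0.1692, 0.065]
eef_rot: [104.4, 89.8, 18.9]
ft_force: [0.2, -0.4, -0.7]
finger_gap: 0.415
```

Run:
```python
from h import *
go(.6512,-.1696,.0616,4.42)
```

```text
pose [ 0.651  -0.1692  0.065 ] yaw 4.51 tilt -1.0 -> shift [0.34 0.02 0.04] roll 0.09
```

Emit:
play_rows(steps=[0.1,0,0,0,0.2,0,0,0,0.3,0,0,0,0.3,0,0,0])

```text
time: 21.3
ee_pos: [0.651, -0.1692, 0.0621]
eef_rot: [103.7, 89.8, 18.2]
ft_force: [1.1, -0.8, -2.5]
finger_gap: 0.414
```

Emit:
play_rows(steps=[0,0,0,0,0,0,0,0,0,0,0,0,0,0,0,0,0,0,0,0,0,0,0,0,0,0,0,0,-1.5,0,0,0,-4,0,0,0,-6.5,0,0,0,-7,0,0,0], claw=1)

```text
time: 22.22
ee_pos: [0.6525, -0.1697, 0.1367]
eef_rot: [83.4, 89.5, -2.1]
ft_force: [0.9, -0.1, 0.7]
finger_gap: 1.003
```

Emit:
play_rows(steps=[-3,0,0,0,-6,-2,0,0,-9,-5,2,0,-10,-8,5,0,-10,-11,7,0,-10,-14,9,0,-10,-17,11,0,-10,-20,13,0,-10,-22,15,0,-10,-24,17,0,-10,-25,19,0,-10,-25,19,0])

```text
time: 23.22
ee_pos: [0.4153, -0.3816, 0.2342]
eef_rot: [75.5, 89.5, -10.2]
ft_force: [0.6, 0.0, 0.1]
finger_gap: 1.002
```

Run:
```python
from h import *
t=shot("top"); s=shot("scene")
f=lambda c,y,x,h,w:cv2.resize(cv2.convertScaleAbs(c["color"][y:y+h,x:x+w],alpha=1.5),(400,400))
cv2.imwrite("pics/end.png",np.hstack([f(t,120,240,200,200),f(s,200,200,210,210)]))
```

```text
(no output)
```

View pics/end.png

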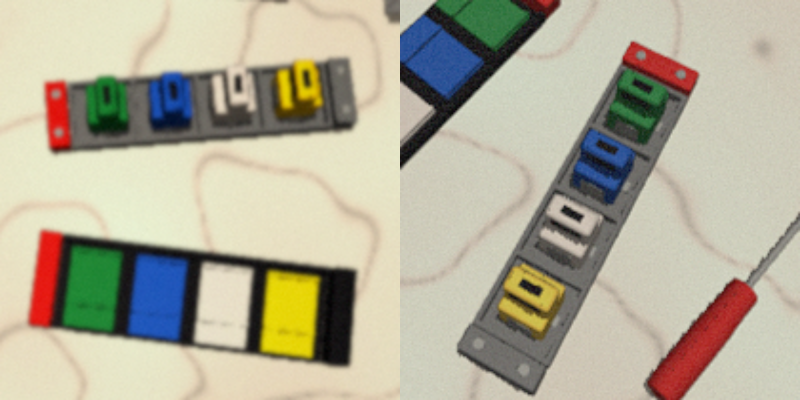

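Run:
```python
from h import *
y=np.array([-.0771,.997,0]); x=np.array([.997,.0771,0]); ctr=np.array([.6445,-.0829,0])
P=dict(green=([45,90,30],[80,255,255],.087),blue=([100,100,40],[125,255,255],.029),yel=([22,120,80],[34,255,255],-.087))
for cam in("top","scene"):
  c=shot(cam)
  for n,(lo,hi,b) in P.items():
    o=ctr+b*y
    pts=[o+a*.018*x+e*w*y+[0,0,z] for a in(-1,1) for e in(-1,1) for w,z in((.018,.006),(.018,.042),(.009,.068))]
    q=project(c,pts); q0,q1=q.min(0),q.max(0)
    best=min((k[:,0,:] for k in blobs(hsv(c,lo,hi))),key=lambda k:np.linalg.norm(k.mean(0)-(q0+q1)/2))
    print(cam,n,"bbox diff px",(best.min(0)-q0).round(1),(best.max(0)+1-q1).round(1))
print(status.read_state()["dq"])
```

```text
top green bbox diff px [2.2 0.7] [ 1.2 -4.3]
top blue bbox diff px [1.5 1.5] [ 0.2 -3.7]
top yel bbox diff px [11.7  1.1] [-1.  -5.6]
scene green bbox diff px [0.9 2.2] [-0.9 -1.2]
scene blue bbox diff px [0.6 1.8] [-0.8 -1.6]
scene yel bbox diff px [ 1.4 17.8] [-8.7 -6.9]
[ 0.96816721 -0.13084238  0.1558694   0.00581727 -0.12767403 -0.15108005]
```

```bash
python3 -c "
from rig import job
print(job.job_done())"
```

```text
the job is handed in; nothing more can be done
None
```

I moved all four carriers into the new rack and handed the job in at about 23 s of robot time, out of 88 s allowed. Counted from the red end, the order is green, blue, white, yellow, the same as in the old rack. Each carrier was lowered to within about 1 mm of the bay floor, by the heights measured at the grasp, before I let go. The arm was then backed off clear of everything.

**Last checks:**
- **Pictures:** the final top and scene views show one upright carrier in each bay, in the right order.
- **Green and blue:** the outlines in both views matched the expected positions at the bay centres to within a few pixels, a few millimetres at most. The largest gaps, about 4 px, were on one edge in the top view.
- **Yellow:** the outline check disagreed by up to 18 px on some edges. I think the colour mask broke up in shadow, because the carrier looks correctly seated in both pictures, but I did not redo the measurement.
- **White:** I checked this one only by eye and by where the gripper released it.

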